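# Step the specimen stage on by one turn of its hand wheel

## Robot

A 6-joint arm with a two-finger parallel gripper is mounted at the origin on a cart in front of the work surface, level with it; the furniture and walls round the work are solid. World frame = base frame: x ahead of the robot, y to its left, z up, the work surface at z = 0. Lengths are in mm, angles in rad, forces in N, time in s.
With the tool pointing down it reaches from about 150 to 775 mm from the base axis. Payload 6.1 kg.
Tool frame: the origin (TCP) lies midway between the tips of the shut fingers; the grasp point (between the pads) lies 19 mm behind it; z points along the fingers, y is the line along which they close (so a half turn about z gives the same grasp; the last joint's range is limited). The gripper opens to 85 mm and grips with 20 to 120 N. Pads are 22 mm wide; open, the fingers measure 114 mm over their backs; the gripper's body (76 mm by 85 mm) begins 54 mm behind the grasp point. The pads swing forward as they close: fully open they stand 13 mm farther back than shut.
Start: joints at [1.16, 0.126, -0.04, 1.405, 0, 1.571], TCP at [209.647, 481.307, 231.295] pointing down, gripper open.
Joint ranges: [-2.72, 2.72], [-0.95, 1.95], [-1.27, 1.35], [-1.78, 2.02], [-1.46, 1.47], [-3.14, 3.14]. Speed limits (rad/s): [2.39, 2.39, 3.01, 3.14, 3.14, 3.14].

## Interface

Orientations are given as a unit quaternion [w, x, y, z].
In Python, from plant import ctrl gives the robot as it stands. Calls block until the motion is done:
- ctrl.move_ptp(position, orientation): joint-space move of the TCP to a pose.
- ctrl.move_l(position, rotation=None, feed=150): straight line of the TCP; rotation=None keeps the orientation; feed is the mean speed in mm/s.
- ctrl.set_joints(angles): joint-space move.
- ctrl.ungrasp() and ctrl.close_gripper(grip_force=None): open the fingers fully, or close them until they stop; grip_force is the grip in N (None keeps the last).
- ctrl.hold(seconds).
- ctrl.solve_ik(position, orientation): joint angles nearest the present ones, or None.
- ctrl.read_state(): the state.
- ctrl.camera(name): name is "side" or "top"; returns (picture, depth): 480x640x3 uint8, red, green, blue; 480x640 float32, mm along the optical axis (not along the pixel's ray), 0 where there is no reading.
- ctrl.get_calibration(name): a dict with "fx", "fy", "cx", "cy" (pixels), "rvec" (rotation vector, rad) and "tvec" (3), from world to camera coordinates, as OpenCV has them. Camera axes: x right, y down, z forward; pixel columns grow to the right and rows downward; lengths in mm; the calibration is good to about 2 mm. A picture is of the moment at which its call begins. get_calibration takes no time and is no camera call.
A pose or a line that the arm cannot do raises ctrl.PlanningError and nothing moves.
- ctrl.job_done(): hands the job in; it is judged then, once.
The state is a dict: "time_s": time; "joint_positions": joint angles; "joint_vel": joint speeds; "effort": joint torques, N m; "tool_pos": TCP position; "tool_rot": TCP orientation; "force": force on the tool from outside, world axes, zero at the start; "wrist_torque": the same for the moment, N m; "grip_width": finger opening in mm; "grasp_force": force on a finger pad.
Only numpy, scipy, OpenCV 4.12 (cv2) and the standard library are available. Lean on these libraries where they do the work, as an engineer would, in place of code of your own. Each camera call takes 0.05 s, during which the arm holds its last target. There are 200 camera calls.

## Task

Step the concrete cube on to its next test position: push the hand wheel of the feed stage round by its upright handle, clockwise as seen from above, through exactly one full turn, so that the handle stops where it stood at the start. Only push the handle from behind with the fingers, never take it between them; do not touch the cube riding on the carriage or move the things standing about, and leave the wheel at rest.

Things in the scene. Friction and masses are not known exactly. Their poses are not given: they have to be found in the camera images.
- feed_stage: Grey feed stage fixed to the bench; origin on the bench under the wheel's axis, z up. Base 110 mm wide (x), 12 mm thick, from own y = +55 to -290 mm. Gear housing 90 x 90 mm, 64 mm high, under the wheel; the slideway runs from it along own -y. A fixed gauge post at own (49, -145) mm has an arm over the slideway, top 136 mm up; its stylus ends 110 mm above the bench.
- wheel_axis (a point): Centre of the hand wheel, on its vertical axis, at the mid-height of the rim, 90 mm above the bench; fixed to the stage, so it does not turn. The wheel is horizontal: steel rim of 62 mm mean radius made of 14 mm round bar (rim top 97 mm above the bench), three spokes, hub 36 mm across that tops out 104 mm above the bench.
- crank_handle: Upright black handle of the wheel, standing on the rim at the end of one spoke, 62 mm from the axis. Round, 18 mm in diameter. Origin on its centre line 123 mm above the bench; the black grip runs from 101 to 147 mm above the bench (22 mm below to 24 mm above the origin). It spins freely on its own pin, as such handles do, and goes round with the wheel.
- wheel (a joint): Hand wheel angle, rad; grows as it turns clockwise seen from above. At 0 the handle is on the stage's own -x side of the axis; starts within 1.2 of 0. One turn is 6.283. It can turn well beyond one turn either way, needs about 2 N at the handle and stays where it is left (no spring). One clockwise turn moves the carriage 20 mm away from the wheel.
- carriage_top (a point): Centre of the upper face of the carriage's table (70 x 74 mm), 57 mm above the bench, about 125 mm from the wheel's axis along the stage's own -y at the start. The carriage is driven by the wheel.
- cube: Concrete specimen cube, 40 mm, loose, standing on the carriage table. Origin at the centre of its underside. It rides along with the carriage; do not touch it.
- crucible_a: White crucible, 42 mm across, 36 mm high, loose on the bench behind the wheel. Bystander; origin at the centre of its underside.
- crucible_b: Second white crucible of the same size, loose on the bench behind the slideway. Bystander; origin at the centre of its underside.
- core: Grey concrete cylinder, 36 mm across, 50 mm high, loose on the bench in front of the slideway. Bystander; origin at the centre of its underside.
- brass_weight: Brass weight with a knob, 19 mm across, 29 mm high, loose in front of the slideway. Bystander; origin at the centre of its underside.
- small_beaker: Small clear beaker, 46 mm across, 58 mm high, loose, left of the stage. Bystander; origin at the centre of its underside.
- marker: Black and white marker pen, 135 mm long, 16 mm thick, lying loose left of the stage. Bystander; origin at the middle of its underside.
Things that resemble listed ones, but are neither listed nor needed, are in the scene too. What is shaped like the cube but green is not meant.

How it is judged (in metres and radians):
On the way:
1. the handle has been pushed about half way round clockwise by the fingers (distance of crank_handle from where it was at the start of the episode above 0.1 m and value of joint wheel above 0.7 rad and contact force between the fingers and crank_handle above 0.2 N), for 0.05 s.
At the end, for the whole second after the job is handed in: The wheel has been turned clockwise by one full turn: its handle is at rest within 12 mm of where it stood at the start (about 11 degrees either way), and the cube still stands on the carriage, 20 mm (within 4 mm) further along (distance of crank_handle from where it was at the start of the episode below 0.012 m and value of joint wheel between 4.8 and 7.8 rad and velocity of joint wheel between -0.05 and 0.05 rad/s and distance of cube from where it was at the start of the episode between 0.016 and 0.024 m and horizontal distance between cube and carriage_top below 0.02 m and angle between cube's own z axis and vertical below 0.05 rad and linear speed of cube below 0.01 m/s); the robot touches nothing.
It fails at once if the handle is gripped (taken between the fingers) (horizontal distance between the grasp point and crank_handle below 0.009 m and z of the grasp point in the frame of crank_handle below 0.024 m).
It fails at once if the wheel is turned a long way anticlockwise, or far past one turn (value of joint wheel below -1.8 rad or value of joint wheel above 8.1 rad).
It fails at once if the robot touches the cube (contact force between any of the arm, the fingers and cube above 0.5 N).
It fails at once if the cube is lifted off the carriage or falls from it (z of cube in the frame of carriage_top above 0.008 m or z of cube in the frame of carriage_top below -0.008 m).
It fails at once if a bystander is moved by more than 15 mm (distance of any of crucible_a, crucible_b, core, brass_weight, small_beaker, marker from where it was at the start of the episode above 0.015 m).
It also fails if it takes over 54 s, if anything falls off the work surface, if the arm or the gripper's body presses on something with over 40 N, if the wrist force passes 120 N, or if a joint passes its speed limit or range.

## Working session

There is one attempt and no reset: what is moved stays moved. The work goes in short steps, each a Python script; the robot and the scene stay as the last script left them, time stands still between calls to the robot, and variables do not carry over. Pictures are saved under pics/ and viewed, at most 10 in all, crops included, and the job is handed in when it is done.

```bash
mkdir -p pics; ls; python3 - <<'E'
from plant import ctrl
import cv2,numpy as np
for n in("side","top"):
    p,d=ctrl.camera(n); cv2.imwrite(f"pics/{n}0.png",p[:,:,::-1]); np.save(f"{n}0.npy",d); np.save(f"{n}0p.npy",p); print(n,ctrl.get_calibration(n))
print(ctrl.read_state())
E
```

```text
pics
side {'fx': 452.8826813075566, 'fy': 452.8826813075566, 'cx': 314.5904889551054, 'cy': 238.57416038566322, 'rvec': array([ 2.21660858,  0.07739273, -0.01245349]), 'tvec': array([-594.34631721,   16.34687025, 1125.81160273])}
top {'fx': 573.6114617231505, 'fy': 573.6114617231505, 'cx': 324.1592339173363, 'cy': 227.79336669965068, 'rvec': array([ 2.0408876 , -2.18311984,  0.22944547]), 'tvec': array([ -21.2012853 ,  589.40874373, 1267.93827067])}
{'time_s': 0.1, 'joint_positions': array([ 1.15999962e+00,  1.26326167e-01, -4.04736350e-02,  1.40540495e+00,
       -2.46223832e-05,  1.57081472e+00]), 'joint_vel': array([-0.00079309, -0.00227357,  0.00210629, -0.00180272,  0.00068681,
       -0.00072534]), 'effort': array([ 1.66151302e-03, -4.36907279e+01,  3.53603411e+01,  1.38358906e-02,
       -7.20187336e-05, -4.62422463e-06]), 'tool_pos': array([209.51795523, 480.99229721, 230.61821892]), 'tool_rot': array([-1.31570867e-04,  2.03966101e-01,  9.78977698e-01, -6.91924186e-04]), 'force': array([ 0.03778914, -0.23697647,  0.20936686]), 'wrist_torque': array([-0.02394334,  0.00055665, -0.01283701]), 'grasp_force': 0.0, 'grip_width': 85.53473766813606}
```

View pics/side0.png

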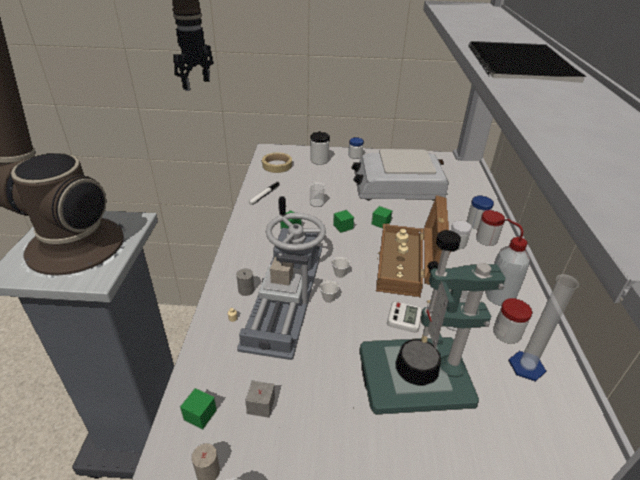

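View pics/top0.png

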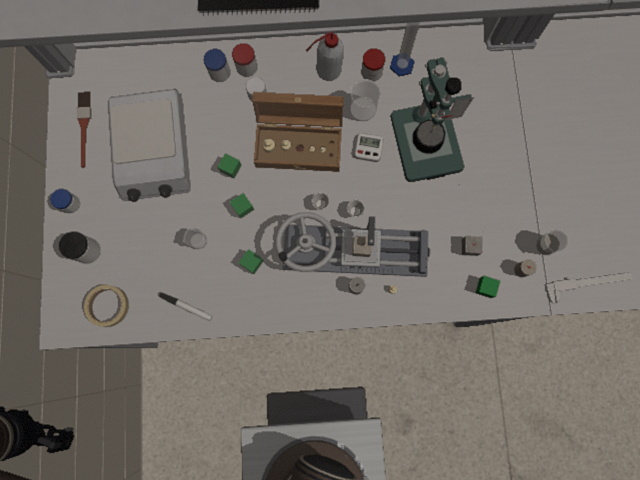

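```bash
cat > h.py <<'E'
import cv2,numpy as np
from plant import ctrl
def cal(n):
    c=ctrl.get_calibration(n); K=np.array([[c['fx'],0,c['cx']],[0,c['fy'],c['cy']],[0,0,1]])
    return K,cv2.Rodrigues(c['rvec'])[0],np.array(c['tvec'],float)
def onplane(n,px,z):
    K,R,t=cal(n); px=np.atleast_2d(np.array(px,float)); r=(np.linalg.inv(K)@np.c_[px,np.ones(len(px))].T).T@R
    o=-R.T@t; return o+r*((z-o[2])/r[:,2])[:,None]
def proj(n,P):
    K,R,t=cal(n); return cv2.projectPoints(np.atleast_2d(np.array(P,float)),cv2.Rodrigues(R)[0],t,K,None)[0][:,0]
def cloud(n,d):
    K,R,t=cal(n); v,u=np.mgrid[:480,:640]; c=np.stack([(u-K[0,2])*d/K[0,0],(v-K[1,2])*d/K[1,1],d],-1)
    return (c-t)@R
E
python3 - <<'E'
from h import *
s=np.load('side0p.npy');t=np.load('top0p.npy')
a=cv2.resize(s[190:300,235:345],(396,396),interpolation=2);b=cv2.resize(t[195:305,255:365],(396,396),interpolation=2)
cv2.imwrite('pics/crop0.png',np.hstack([a,b])[:,:,::-1])
for n,img in(('side',s),('top',t)):
    d=np.load(n+'0.npy'); X=cloud(n,d)
    z=X[...,2]; ok=(d>0)
    m=ok&(z>84)&(z<100)&(abs(X[...,0]-onplane('top',(305,241),90)[0][0])<90)&(abs(X[...,1]-onplane('top',(305,241),90)[0][1])<90)
    v,u=np.nonzero(m); c,r=cv2.minEnclosingCircle(X[m][:,:2].astype(np.float32)); print(n,'wheel',m.sum(),c,r,X[m].mean(0))
    dk=(img.max(2)<45); w=ok&dk&(z>100)&(z<155)&(np.hypot(X[...,0]-c[0],X[...,1]-c[1])<110)
    v,u=np.nonzero(w); print('handle',w.sum(),X[w].mean(0) if w.sum() else 0, X[w].min(0),X[w].max(0),u.mean(),v.mean())
print(onplane('top',(305,241),90))
E
```

```text
side wheel 1082 (550.902099609375, -17.21570587158203) 69.71465301513672 [551.94463626 -23.53620084  94.73391676]
handle 90 [515.27818548  28.06969238 128.74922631] [508.6745071   23.89396053 103.82643969] [520.64052342  35.64891877 148.0589511 ] 281.8666666666667 205.5
top wheel 1248 (552.5547485351562, -15.855273246765137) 68.83683776855469 [552.44886943 -18.8544178   95.04192548]
handle 51 [513.73924771  33.98118836 142.69827262] [507.79240054  27.64106445 117.70463256] [521.96504897  41.61335342 150.78534086] 282.47058823529414 255.92156862745097
[[553.21298165 -15.21304984  90.        ]]
```

View pics/crop0.png

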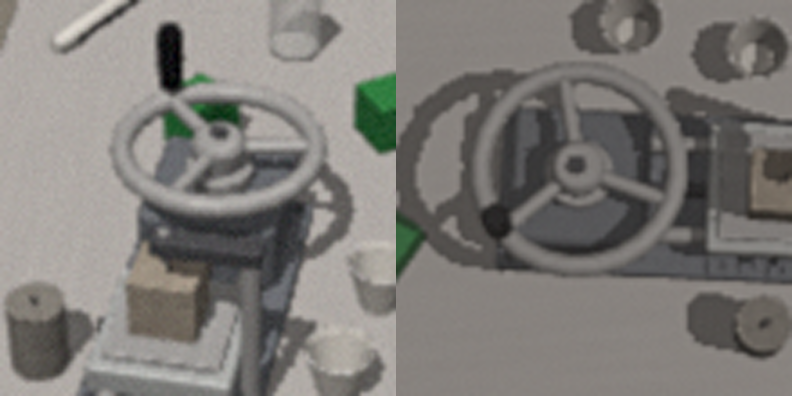

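The handle is the only black upright in the scene: side (282,205), top (282,256). It could be confused with the black knob and jar near side (447,240) and the marker at (265,192). The right cube is the tan one on the carriage, side (281,272); the wrong ones are the loose grey cube (260,398) and the green cubes. The crop confirms the handle stands on the wheel rim, at the robot side and to the left.

```bash
cat >> h.py <<'E'
from scipy.spatial.transform import Rotation as Rn
C=np.array([552.,-16.]); R=62.; Z=115.; PHI0=np.arctan2(33+16,514.5-552)
def pose(phi,g,flip,z=Z):
    b=np.array([-np.sin(phi),np.cos(phi)])
    p=C+R*np.array([np.cos(phi),np.sin(phi)])+g*b
    x=np.r_[-b,0]*(-1 if flip else 1); zz=np.array([0,0,-1.]); y=np.cross(zz,x)
    q=Rn.from_matrix(np.c_[x,y,zz]).as_quat()
    return np.r_[p,z],np.r_[q[3],q[:3]]
E
python3 - <<'E'
from h import *
print(np.degrees(PHI0))
for f in(0,1):
  for d in range(-10,371,20):
    q=ctrl.solve_ik(*pose(PHI0-np.radians(d),20,f)); print(f,d,None if q is None else np.round(q,2))
E
```

```text
127.4270513594566
0 -10 [ 0.02  0.09 -0.33  1.14  0.    2.34]
0 10 [ 0.06  0.12 -0.31  1.15  0.    2.72]
0 30 [ 0.08  0.15 -0.26  1.15  0.    3.09]
0 50 [ 0.09  0.19 -0.21  1.16  0.   -2.83]
0 70 [ 0.08  0.23 -0.16  1.17  0.   -2.49]
0 90 [ 0.06  0.27 -0.12  1.18  0.   -2.16]
0 110 [ 0.04  0.3  -0.08  1.19  0.   -1.84]
0 130 [ 0.    0.32 -0.06  1.2   0.   -1.52]
0 150 [-0.03  0.32 -0.05  1.2   0.   -1.21]
0 170 [-0.07  0.31 -0.06  1.2   0.   -0.9 ]
0 190 [-0.1   0.29 -0.09  1.19  0.   -0.58]
0 210 [-0.13  0.26 -0.13  1.18  0.   -0.26]
0 230 [-0.14  0.22 -0.18  1.17  0.    0.08]
0 250 [-0.15  0.18 -0.23  1.16  0.    0.42]
0 270 [-0.13  0.14 -0.28  1.15  0.    0.78]
0 290 [-0.11  0.11 -0.32  1.15  0.    1.16]
0 310 [-0.07  0.09 -0.34  1.14  0.    1.55]
0 330 [-0.02  0.08 -0.35  1.14  0.    1.94]
0 350 [ 0.02  0.09 -0.33  1.14  0.    2.34]
0 370 [ 0.06  0.12 -0.31  1.15  0.    2.72]
1 -10 [ 0.02  0.09 -0.33  1.14  0.   -0.81]
1 10 [ 0.06  0.12 -0.31  1.15  0.   -0.42]
1 30 [ 0.08  0.15 -0.26  1.15  0.   -0.05]
1 50 [ 0.09  0.19 -0.21  1.16  0.    0.31]
1 70 [ 0.08  0.23 -0.16  1.17  0.    0.65]
1 90 [ 0.06  0.27 -0.12  1.18  0.    0.98]
1 110 [ 0.04  0.3  -0.08  1.19  0.    1.3 ]
1 130 [ 0.    0.32 -0.06  1.2   0.    1.62]
1 150 [-0.03  0.32 -0.05  1.2   0.    1.93]
1 170 [-0.07  0.31 -0.06  1.2   0.    2.24]
1 190 [-0.1   0.29 -0.09  1.19  0.    2.56]
1 210 [-0.13  0.26 -0.13  1.18  0.    2.88]
1 230 [-0.14  0.22 -0.18  1.17  0.   -3.07]
1 250 [-0.15  0.18 -0.23  1.16  0.   -2.72]
1 270 [-0.13  0.14 -0.28  1.15  0.   -2.36]
1 290 [-0.11  0.11 -0.32  1.15  0.   -1.98]
1 310 [-0.07  0.09 -0.34  1.14  0.   -1.59]
1 330 [-0.02  0.08 -0.35  1.14  0.   -1.2 ]
1 350 [ 0.02  0.09 -0.33  1.14  0.   -0.81]
1 370 [ 0.06  0.12 -0.31  1.15  0.   -0.42]
```

```bash
python3 - <<'E'
from h import *
ctrl.close_gripper(20)
ctrl.move_ptp(*pose(PHI0,50,1,230)); 
p,q=pose(PHI0,50,1); ctrl.move_l(p,q,feed=150)
def rep(t):
    s=ctrl.read_state(); print(t,round(s['time_s'],2),np.round(s['tool_pos'],1),np.round(s['force'],1),np.round(s['grip_width'],1))
rep('low')
p,q=pose(PHI0,24,1); ctrl.move_l(p,q,feed=80); rep('near')
for d in(0,10,20,30,40):
    p,q=pose(PHI0-np.radians(d),20,1); ctrl.move_l(p,q,feed=50); rep(d)
for n in("side","top"):
    im,_=ctrl.camera(n); cv2.imwrite(f'pics/{n}1.png',im[:,:,::-1])
    a=cv2.resize(im[150:300,225:375],(396,396),interpolation=2); L=a if n=='side' else np.hstack([L,a])
cv2.imwrite('pics/crop1.png',L[:,:,::-1])
E
```

```text
low 3.76 [475.2   3.  115.8] [-0.2  0.5 -0. ] -0.1
near 4.23 [495.6  19.  114.9] [-0.1  0.1 -0.5] -0.2
0 4.48 [498.5  21.1 115. ] [-0.1  0.2 -1.2] 0.5
10 4.86 [505.6  29.7 115. ] [-0.1  0.9  0.9] 0.2
20 5.23 [514.3  37.  115. ] [0.6 0.6 0.6] -0.0
30 5.61 [524.1  42.7 115. ] [ 0.2 -0.7  0.1] -0.3
40 5.98 [534.7  46.7 115. ] [-0.5  1.  -0. ] 0.0
```

View pics/crop1.png

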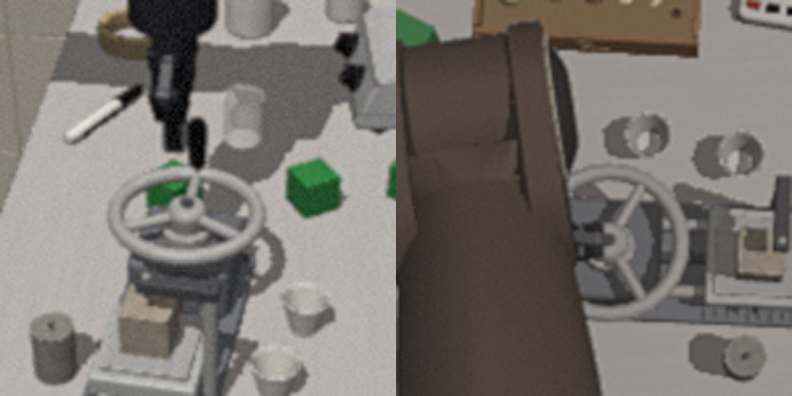

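The crop shows the shut fingers just left of and behind the handle (crop (197,140)), and the wheel has turned clockwise with it. I'll carry on.

```bash
python3 - <<'E'
from h import *
def rep(t):
    s=ctrl.read_state(); print(t,round(s['time_s'],2),np.round(s['tool_pos'],1),np.round(s['force'],1))
def go(d,g,f,feed=50):
    p,q=pose(PHI0-np.radians(d),g,f); ctrl.move_l(p,q,feed=feed)
for d in range(50,151,10): go(d,20,1)
rep(150)
go(150,45,1,80); p,q=pose(PHI0-np.radians(150),45,0); ctrl.move_ptp(p,q); rep('flip')
go(150,24,0,80)
for d in range(150,341,10):
    go(d,20,0)
    if d%30==0: rep(d)
im,_=ctrl.camera('side'); a=cv2.resize(im[150:300,225:375],(396,396),interpolation=2)
im,_=ctrl.camera('top'); b=cv2.resize(im[150:300,225:375],(396,396),interpolation=2)
cv2.imwrite('pics/crop2.png',np.hstack([a,b])[:,:,::-1])
E
```

```text
150 10.21 [616.8 -21.2 115. ] [ 0.1 -0.4 -1. ]
flip 13.32 [626.6   1.7 115. ] [ 1.3 -0.7  1. ]
150 13.97 [616.9 -21.5 115. ] [0.5 0.4 0. ]
180 15.1 [605.5 -53.  115. ] [-0.2  0.1 -0.1]
210 16.23 [579.9 -74.8 115. ] [0.9 0.5 0.8]
240 17.35 [546.8 -80.8 115. ] [ 0.9 -0.  -0.3]
270 18.48 [515.2 -69.5 115. ] [1.1 0.2 0.6]
300 19.6 [493.3 -43.9 115. ] [0.1 0.2 0. ]
330 20.73 [487.2 -10.8 115. ] [-0.1 -0.   0.3]
```

View pics/crop2.png

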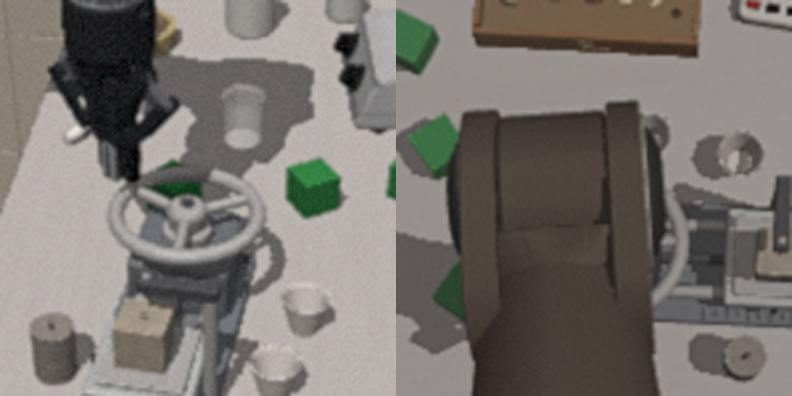

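The fingers are still behind the handle at crop (125,155). One spoke points to the left rear, the turn is nearly complete, and the cube is upright. I'll push to slightly short of the end, retreat and measure.

```bash
cat > fin.py <<'E'
from h import *
import sys
D=float(sys.argv[1]); tag=sys.argv[2]
def go(d,g,f,feed=50,z=Z):
    p,q=pose(PHI0-np.radians(d),g,f,z); ctrl.move_l(p,q,feed=feed)
if tag=='a': go(350,20,0)
else: go(340,50,0,150); go(350,24,0,80)
go(D,20,0,30); ctrl.hold(.2); go(D,50,0,80); go(D,50,0,150,230)
ctrl.move_ptp(*pose(PHI0,0,0,320)) if 0 else ctrl.set_joints([1.16,0.126,-0.04,1.405,0,1.571])
for n in('side','top'):
    im,d=ctrl.camera(n); np.save(n+tag+'p.npy',im); out=[]
    for img,dd in((np.load(n+'0p.npy'),np.load(n+'0.npy')),(im,d)):
        X=cloud(n,dd); z=X[...,2]
        w=(dd>0)&(img.max(2)<45)&(z>100)&(z<155)&(np.hypot(X[...,0]-552,X[...,1]+16)<100)&(X[...,1]>-10)
        v,u=np.nonzero(w); out.append(np.r_[X[w].mean(0),u.mean(),v.mean(),w.sum()])
        out.append(X[(abs(z-97)<4)&(abs(X[...,0]-552)<35)&(abs(X[...,1]+150)<42)].mean(0))
    for o in out: print(n,np.round(o,1))
print(ctrl.read_state()['time_s'])
a,b=[np.load(n+tag+'p.npy')[150:300,225:375] for n in('side','top')]
cv2.imwrite(f'pics/fin{tag}.png',cv2.resize(np.hstack([a,b]),(792,396),interpolation=2)[:,:,::-1])
E
python3 fin.py 356 a
```

```text
side [515.3  28.1 128.7 281.9 205.5  90. ]
side [ 537.5 -152.2   97.3]
side [510.6  24.6 128.7 279.7 206.2  93. ]
side [ 537.1 -164.7   97.6]
top [513.7  34.  142.7 282.5 255.9  51. ]
top [ 535.3 -141.2   97. ]
top [509.3  30.  143.6 284.4 257.8  51. ]
top [ 533.  -161.8   97. ]
25.675
```

View pics/fina.png

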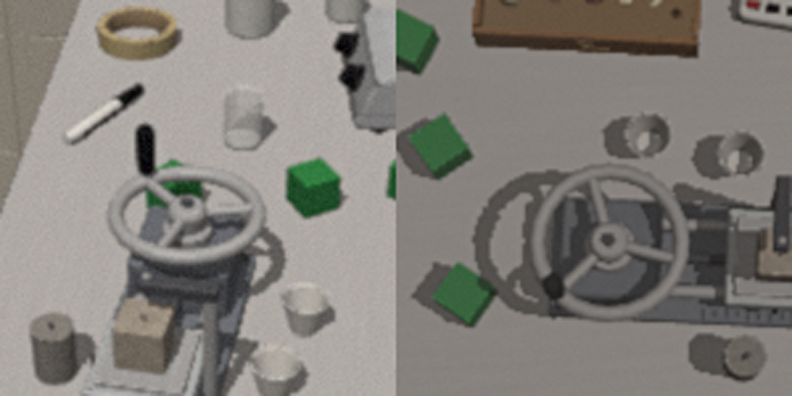

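The handle is about 6 mm short, by the same measure in both views. The cube is standing on the carriage and the bystanders are where they were. I have time for a final 5° nudge.

```bash
sed -i 's/^else: .*/else: ctrl.move_ptp(*pose(PHI0-np.radians(352),50,0,230)); go(352,50,0,150); go(352,24,0,80)/' fin.py; python3 fin.py 361 b
```

```text
side [515.3  28.1 128.7 281.9 205.5  90. ]
side [ 537.5 -152.2   97.3]
side [514.9  28.  129.  281.7 205.4  92. ]
side [ 537.1 -165.1   97.4]
top [513.7  34.  142.7 282.5 255.9  51. ]
top [ 535.3 -141.2   97. ]
top [512.7  33.4 141.7 282.8 256.4  50. ]
top [ 533.  -162.8   96.8]
33.4
```

View pics/finb.png

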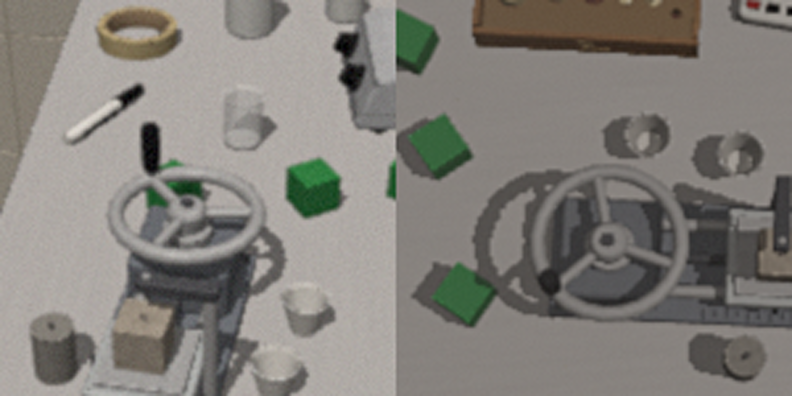

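The handle is back within about 1 mm of its start (side (282,205), top (283,256)), and the cube is upright on the carriage.

```bash
python3 -c "
from plant import ctrl
print(ctrl.job_done())"
```

```text
the job is handed in; nothing more can be done
None
```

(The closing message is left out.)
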